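Set the sashes of two sample cabinets

TASK

Both clear sample cabinets on the bench have been left with their sliding sashes half-way. By their handles, pull the orange-handled sash (the cabinet holding specimen pots) all the way down until it is shut, and raise the blue-handled sash (the empty cabinet) all the way up so that it is ready to load. Leave the bottle and the jar on the bench where they stand.

Things in the scene. Friction and masses are not known exactly. Their poses are not given: they have to be found in the camera images.
- orange_handle (a point): centre of the orange grip bar (14 thick x 124 long x 16 mm high, middle 100 free, 27 mm air beneath) on top of the sash of the cabinet with specimen pots. x: sash to cabinet back, y: along bar, z: up. Height over bench 201 mm shut, 311 mm fully raised (stops); starts between. Sash slides straight up/down, stays where left; 10-12 N lifts it, 4-6 N lowers it. Cabinet turned up to 17 degrees.
- blue_handle (a point): centre of the blue grip bar on top of the empty cabinet's sash; same sizes, axes, heights (201 mm shut, 311 mm fully raised) and forces as the orange one. Each cabinet is fixed, clear-walled, 200 mm wide, reaching from 12 mm in front of the bar to 200 mm behind it (+x); roof 160 mm, guide tops 165 mm over the bench, nothing above but the sash.
- bottle: loose bystander: clear bottle with a blue cap, 56 mm across, 120 mm high, standing on the bench in front of the cabinets; origin at the centre of its underside, z up its axis
- jar: loose bystander: white jar with a red lid, 60 mm across, 70 mm high, standing on the bench in front of the cabinets; origin at the centre of its underside, z up its axis

How it is judged:
At the end, for the whole second after the job is handed in: the orange-handled sash is shut (within 12 mm of its bottom stop), the blue-handled sash is raised (within 15 mm of its top stop), and the bottle and jar are within 30 mm of where they started (height (world z) of orange_handle below 0.213 m and height (world z) of blue_handle above 0.296 m and distance of each of bottle, jar from where it was at the start of the episode below 0.03 m); the robot touches nothing.
It fails at once if the bottle is knocked over or pushed away (tipped over 17 degrees or moved over 30 mm) (angle between bottle's own z axis and vertical above 0.3 rad or distance of bottle from where it was at the start of the episode above 0.03 m).
It fails at once if the jar is knocked over or pushed away (tipped over 17 degrees or moved over 30 mm) (angle between jar's own z axis and vertical above 0.3 rad or distance of jar from where it was at the start of the episode above 0.03 m).
It also fails if it takes over 45 s, if anything falls off the work surface, if the arm or the gripper's body presses on something with over 40 N, if the wrist force passes 120 N, or if a joint passes its speed limit or range.

ROBOT

A 6-joint arm with a two-finger parallel gripper is mounted at the origin on the work surface. World frame = base frame: x ahead of the robot, y to its left, z up, the work surface at z = 0. Lengths are in m, angles in rad, forces in N, time in s.
With the tool pointing down it reaches from about 0.4 to 0.825 m from the base axis. Payload 7 kg.
Tool frame: the origin (TCP) lies at the very end of the fingers, on their centre line; the grasp point (between the pads) lies 19 mm behind it (arm.pinch_z is the z of the grasp point in the tool frame, in m); z points along the fingers, y is the direction in which the jaws open and shut (so a half turn about z gives the same grasp; the last joint's range is limited). The gripper opens to 88 mm and grips with 3 to 60 N. Pads are 19 mm wide; open, the fingers measure 130 mm over their backs; the gripper's body (78 mm by 193 mm) begins 47 mm behind the grasp point.
Start: joints at [-0.951, 0.359, 0.012, 0, -1.224, -0.288], TCP at [0.22, -0.638, 0.191] pointing down, gripper open.
Joint ranges: [-3.07, 3.07], [-1.43, 2.12], [-1.02, 1.25], [-3.03, 1.67], [-3.05, -0], [-3.03, 3.03]. Speed limits (rad/s): [2.39, 2.39, 3.01, 3.14, 3.14, 3.14].

INTERFACE

Orientations are given as [roll, pitch, yaw] about the fixed x, y, z axes, in that order (R = Rz(yaw) Ry(pitch) Rx(roll)).
In Python, from station import arm gives the robot as it stands.
- The arm moves only by the tool drive_tool, never from a script. Its argument "targets" is a list of rows, each a list of 6 numbers: the shift along the world's x, y, z in units of 0.04 m (1.0 is 0.04 m), then the turn, a rotation vector about the world's x, y, z in units of 6 degrees (1.0 is 6 degrees). In form: [[x, y, z, wx, wy, wz], ...]. A call has 1 to 5 rows; each row shifts and turns the commanded pose from where the row before left it; what a row does not reach is not made up. A row lasts 1/8 s, in which the tool goes at most 62.5 mm and 10.7 degrees, less where a joint would pass 70% of its speed; a pose out of reach is approached as far as the arm can. A call with a number of a shift or a turn outside -1 to 1 is refused whole. A call with a gripper value outside its range is refused whole. "claw" is the opening, from 0 (shut) to 1 (fully open), set as the call begins (left out, the last holds). The fingers move at their own pace and stop on an object; "newtons" is the grip in N (left out, the last holds). Time passes only in rows, so rows that do not move let the fingers close. It gives the time, the measured TCP pose, the force and the opening at its end, in the units of the state.
- arm.get_state(): the state, without advancing time (a new reading comes with each control period).
- arm.grab_frame(name): name is "scene" or "top"; returns (picture, depth): 384x512x3 uint8, red, green, blue; 384x512 float32, m along the optical axis (not along the pixel's ray), 0 where there is no reading.
- arm.get_calibration(name): a dict with "mtx" (3x3 intrinsics, pixels), "origin" and "rotation" of the camera in the world. Camera axes: x right, y up, looking along -z (the intrinsics and any distortion apply to the point x, -y, -z); pixel columns grow to the right and rows downward; lengths in m; the calibration is good to about 2 mm. A picture is of the moment at which its call begins. get_calibration takes no time and is no camera call.
- arm.job_done(): hands the job in, once; it reports no verdict.
Trained networks look in the newest picture that a camera, given by its name, has taken for a name from the list of things; names that differ only in an ending like _2 or _b are one class to them, and where a whole thing is asked for, a point or a joint stands for the part that bears it (a point fixed in the world has none). Each returns a list of dicts, best first, with "score" (0 to 1); they miss things now and then, are a little off and sometimes report something else, mostly with a low value. They report only what shows in the picture. A call takes as long as a camera call.
- arm.search_frame(target, camera): "point" ([x, y, z] in m, in the coordinates of the camera as it stood for that picture, good to about 4 mm: the middle of the surface that is visible of it).
- arm.cut_out(target, camera): "pixels" (384x512 bool, what is visible of it).
- arm.landmark_of(target, camera): "point" ([x, y, z] in m, in the coordinates of the camera as it stood for that picture, good to about 4 mm: a listed point, or the origin of a listed thing).
The state is a dict: "t": time; "q": joint angles; "qd": joint speeds; "joint_efforts": joint torques, N m; "eef_pos": TCP position; "ee_rot": TCP orientation; "force": force on the tool from outside, world axes, zero at the start; "moment": the same for the moment, N m; "width": finger opening in m.
Only numpy, scipy, OpenCV 4.12 (cv2) and the standard library are available. Lean on these libraries where they do the work, as an engineer would, in place of code of your own. Each camera call takes 0.05 s, during which the arm holds its last target. There are 200 camera calls.

## Working session

There is one attempt and no reset: what is moved stays moved. The work goes in short steps, Python scripts to look and compute and a tool call to move; the robot and the scene stay as the last step left them, time stands still between calls to the robot, and variables do not carry over. Pictures are saved under pics/ and viewed, about 8 in all and at most 12, crops included, and the job is handed in when it is done.

Besides the shell and the picture viewer there is one more tool, called after "Request:" as name(argument=value, ...), one argument or row to a line, values as JSON. drive_tool: Moves the arm, as the interface text tells. Shifts and turns lie within -1 to 1; 1 stands for 0.04 m of shift or 6 degrees of turn. Its arguments: {"type":"object","properties":{"targets":{"type":"array"},"claw":{"type":"number"},"newtons":{"type":"number"}},"required":["targets"]}

```bash
mkdir -p pics; cat > h.py <<'E'
from station import arm
import numpy as np, cv2
np.set_printoptions(precision=4,suppress=True)
def W(p,c):
    k=arm.get_calibration(c); return np.array(k["rotation"])@np.array(p)+np.array(k["origin"])
def cloud(mask,d,c):
    k=arm.get_calibration(c); K=np.array(k["mtx"]); v,u=np.nonzero(mask&(d>0)); z=d[v,u]
    P=np.stack([(u-K[0,2])*z/K[0,0],-(v-K[1,2])*z/K[1,1],-z],1)
    return P@np.array(k["rotation"]).T+np.array(k["origin"])
E
python3 - <<'E'
from h import *
ims=[]
for c in ("scene","top"):
    im,d=arm.grab_frame(c); cv2.imwrite(f"pics/{c}0.png",im[:,:,::-1])
    print(c, arm.get_calibration(c)["origin"])
    for t in ("orange_handle","blue_handle","bottle","jar"):
        for r in arm.landmark_of(t,c)[:2]: print(t,W(r["point"],c),r["score"])
        if "handle" in t:
            for r in arm.cut_out(t,c)[:1]:
                P=cloud(r["pixels"],d,c); v,u=np.nonzero(r["pixels"])
                hi=P[P[:,2]>P[:,2].max()-.03]
                print("  mask",len(P),u.min(),u.max(),v.min(),v.max(),"score",r["score"],P.min(0),P.max(0))
s=arm.get_state(); print(s["t"],s["eef_pos"],s["ee_rot"],s["width"])
E
```

```text
scene [1.0006 0.3553 0.7428]
orange_handle [-1.0062 -1.6515 -1.264 ] 0.94
orange_handle [-0.3197 -0.965  -0.5775] 0.54Traceback (most recent call last):
  File "<stdin>", line 10, in <module>
  File "h.py", line 9, in cloud
    return P@np.array(k["rotation"]).T+np.array(k["origin"])
           ~~~~~~~~~~~~~~~~~~~~~~~~~~~^~~~~~~~~~~~~~~~~~~~~~
ValueError: operands could not be broadcast together with shapes (2301,) (3,)
```

```bash
python3 - <<'E'
from station import arm
for c in("scene","top"): print(arm.get_calibration(c))
E
```

```text
{'mtx': array([[412.2925055 ,   0.        , 253.21311611],
       [  0.        , 412.2925055 , 193.89830923],
       [  0.        ,   0.        ,   1.        ]]), 'origin': array([1.00057357, 0.3553135 , 0.74279777]), 'rotation': array([ 0.80625506, -0.0070714 ,  2.17913107])}
{'mtx': array([[347.0851274 ,   0.        , 252.82497821],
       [  0.        , 347.0851274 , 188.96989215],
       [  0.        ,   0.        ,   1.        ]]), 'origin': array([ 0.42582171, -0.01108528,  0.8189678 ]), 'rotation': array([ 0.12017689, -0.02931004, -1.57508783])}
```

View pics/scene0.png

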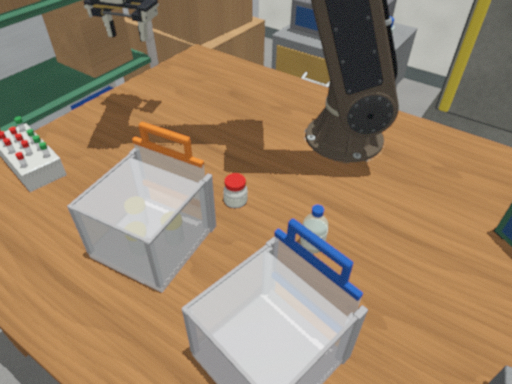

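The scene picture shows the orange bar at about (165,133), the blue bar at (320,250), the jar at (235,190) and the bottle at (316,225), partly behind the blue bar. The calibration rotation is given as roll/pitch/yaw, so I'll convert it.

```bash
sed -i '2a from scipy.spatial.transform import Rotation as Ro' h.py; sed -i 's/np.array(k\["rotation"\])/Ro.from_euler("xyz",k["rotation"]).as_matrix()/' h.py
python3 - <<'E'
from h import *
for c in ("scene","top"):
    im,d=arm.grab_frame(c); cv2.imwrite(f"pics/{c}1.png",im[:,:,::-1])
    for t in ("orange_handle","blue_handle","bottle","jar"):
        for r in arm.landmark_of(t,c)[:1]: print(c,t,W(r["point"],c),r["score"])
    hsv=cv2.cvtColor(im,cv2.COLOR_RGB2HSV)
    for n,lo,hi in(("orange",(8,190,120),(17,255,255)),("blue",(105,170,60),(125,255,255))):
        m=cv2.inRange(hsv,lo,hi)>0
        P=cloud(m,d,c); P=P[(P[:,2]>.18)&(P[:,2]<.34)&(P[:,0]>.3)]
        if len(P)<20: print(n,len(P)); continue
        top=P[P[:,2]>np.percentile(P[:,2],97)-.014]
        q=top[:,:2]; (cx,cy),wh,_=r=cv2.minAreaRect(q.astype(np.float32))
        u=np.linalg.svd(q-q.mean(0),full_matrices=False)[2][0]
        print(c,n,len(top),"rect",cx,cy,wh,"bar dir deg",np.degrees(np.arctan2(u[1],u[0])),"ztop",np.percentile(top[:,2],[5,50,95]))
s=arm.get_state(); print(s["t"],s["eef_pos"],s["ee_rot"],s["width"])
E
```

```text
scene orange_handle [ 0.5279 -0.1961  0.251 ] 0.8
scene blue_handle [0.6066 0.2082 0.2464] 0.78
scene bottle [0.4183 0.1243 0.0047] 0.56
scene orange 163 rect 0.5352603793144226 -0.189741313457489 (0.008525300770998001, 0.1221834048628807) bar dir deg 97.75482279175758 ztop [0.2386 0.2451 0.2505]
scene blue 632 rect 0.607642650604248 0.20870159566402435 (0.12010864913463593, 0.010538243688642979) bar dir deg -101.51038917283502 ztop [0.2436 0.2518 0.2541]
top orange_handle [ 0.5302 -0.1963  0.2421] 0.75
top blue_handle [0.6068 0.207  0.2427] 0.9
top jar [ 0.4077 -0.1047 -0.0039] 0.58
top orange 546 rect 0.5296694040298462 -0.19354255497455597 (0.011749863624572754, 0.12289351224899292) bar dir deg -82.57826725773162 ztop [0.2449 0.2513 0.2532]
top blue 591 rect 0.6038408279418945 0.20397372543811798 (0.12040400505065918, 0.011780892498791218) bar dir deg 78.24035753301068 ztop [0.2426 0.2512 0.2532]
0.65 [ 0.2199 -0.6382  0.1914] [-3.1416 -0.     -2.8098] 0.08751068988752968
```

View pics/top1.png

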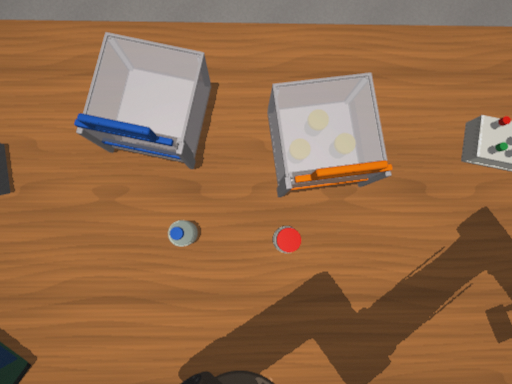

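The top view shows the orange bar at (345,172) on the cabinet with pots, the blue bar at (125,130) on the empty cabinet, the bottle at (183,233) and the jar at (288,240). Estimates:

| Handle | Centre (m) | Cabinet yaw |
|---|---|---|
| Orange | (0.530, -0.194, 0.245) | +7.5° |
| Blue | (0.605, 0.206, 0.244) | -11.7° |

I'm moving to a point above orange now, turning the tool about +78°.

Request:
drive_tool(
  targets=[
    [0.5,0.6,0.9,0,0,0.94],
    [0.5,0.8,0.9,0,0,0.94],
    [0.55,0.8,0.9,0,0,0.94],
    [0.55,0.8,0,0,0,0.94],
    [0.55,0.8,0,0,0,0.94],
  ],
  claw=1,
  newtons=40,
)

```text
t: 1.27
eef_pos: [0.3266, -0.4852, 0.3001]
ee_rot: [-3.14, 0.0, -2.314]
force: [0.8, -0.1, -0.6]
width: 0.0878
```

Request:
drive_tool(
  targets=[
    [0.55,0.8,0,0,0,0.94],
    [0.55,0.8,0,0,0,0.94],
    [0.55,0.8,0,0,0,0.94],
    [0.55,0.8,0,0,0,0.94],
    [0.55,0.8,0,0,0,0.94],
  ],
)

```text
t: 1.9
eef_pos: [0.4364, -0.325, 0.2996]
ee_rot: [-3.141, -0.0, -1.822]
force: [-0.7, 0.4, -0.2]
width: 0.0875
```

Request:
drive_tool(
  targets=[
    [0.55,0.8,0,0,0,0.94],
    [0.55,0.8,0,0,0,0.94],
    [0.55,0.8,0,0,0,0.94],
    [0.55,0.8,0,0,0,0.86],
    [0,0,0,0,0,0],
  ],
)

```text
t: 2.52
eef_pos: [0.525, -0.1963, 0.2991]
ee_rot: [3.142, 0.0, -1.436]
force: [0.6, -1.0, -0.3]
width: 0.0877
```

Request:
drive_tool(
  targets=[
    [0.12,0.05,-0.6,0,0,0],
    [0,0,-0.6,0,0,0],
    [0,0,-0.6,0,0,0],
    [0,0,0,0,0,0],
  ],
)

```text
t: 3.02
eef_pos: [0.5272, -0.1964, 0.2259]
ee_rot: [3.138, 0.001, -1.441]
force: [1.4, 0.4, 0.4]
width: 0.0876
```

```bash
python3 - <<'E'
from h import *
im,d=arm.grab_frame("scene"); cv2.imwrite("pics/s2.png",cv2.resize(im[50:250,60:300,::-1],None,fx=2.5,fy=2.5))
E
```

```text
(no output)
```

View pics/s2.png

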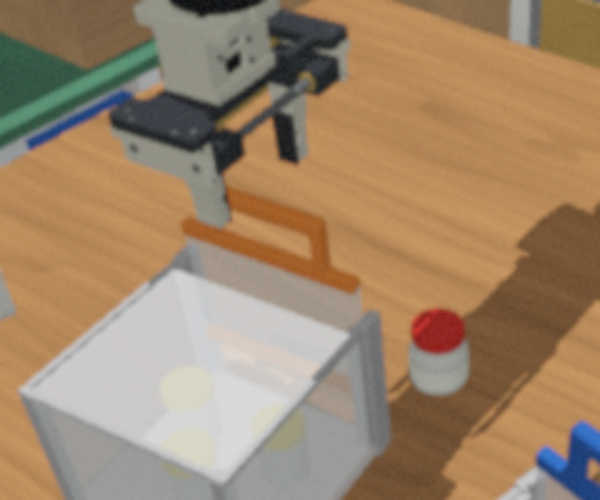

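The open fingers straddle the orange bar: near finger at about crop (210,190), far finger at (288,135), bar between them. I'm closing the grip.

Request:
drive_tool(
  targets=[
    [0,0,0,0,0,0],
    [0,0,0,0,0,0],
    [0,0,0,0,0,0],
    [0,0,0,0,0,0],
  ],
  claw=0,
)

```text
t: 3.58
eef_pos: [0.5287, -0.1961, 0.2276]
ee_rot: [-3.141, -0.0, -1.44]
force: [-0.5, 1.0, 1.0]
width: 0.0531
```

Request:
drive_tool(
  targets=[
    [0,0,0,0,0,0],
    [0,0,0,0,0,0],
    [0,0,0,0,0,0],
    [0,0,0,0,0,0],
    [0,0,0,0,0,0],
  ],
)

```text
t: 4.2
eef_pos: [0.5286, -0.1962, 0.2274]
ee_rot: [-3.142, 0.0, -1.44]
force: [-0.5, -0.1, 0.3]
width: 0.0035
```

Request:
drive_tool(
  targets=[
    [0,0,0,0,0,0],
    [0,0,0,0,0,0],
    [0,0,0,0,0,0],
  ],
)

```text
t: 4.58
eef_pos: [0.5287, -0.1962, 0.2274]
ee_rot: [-3.142, -0.0, -1.44]
force: [0.1, 0.6, 0.2]
width: 0.0005
```

The fingers shut to 0, so they missed the bar. I'll look again.

```bash
python3 - <<'E'
from h import *
im,d=arm.grab_frame("scene"); t,d2=arm.grab_frame("top")
cv2.imwrite("pics/s3.png",np.hstack([cv2.resize(im[70:220,90:240,::-1],(400,400)),cv2.resize(t[80:230,250:400,::-1],(400,400))]))
for c,i,dd in(("scene",im,d),("top",t,d2)):
    for r in arm.landmark_of("orange_handle",c)[:1]: print(c,W(r["point"],c),r["score"])
    m=cv2.inRange(cv2.cvtColor(i,cv2.COLOR_RGB2HSV),(8,170,100),(18,255,255))>0
    P=cloud(m,dd,c); P=P[(P[:,0]>.3)&(abs(P[:,1]+.2)<.12)]
    print(len(P),np.histogram(P[:,2],bins=np.arange(.12,.32,.01)))
E
```

```text
scene [ 0.528  -0.1969  0.2495] 0.8
938 (array([  0,   0,   0,   0,   0,   0,   0, 143, 292,  48,  50,  56, 185,
       162,   0,   0,   0,   0,   0]), array([0.12, 0.13, 0.14, 0.15, 0.16, 0.17, 0.18, 0.19, 0.2 , 0.21, 0.22,
       0.23, 0.24, 0.25, 0.26, 0.27, 0.28, 0.29, 0.3 , 0.31]))
top [ 0.5312 -0.1957  0.2416] 0.65
84 (array([ 0,  0,  0,  0,  0,  0,  0,  1, 13,  0,  0,  1,  7, 41,  0,  0,  0,
        0,  0]), array([0.12, 0.13, 0.14, 0.15, 0.16, 0.17, 0.18, 0.19, 0.2 , 0.21, 0.22,
       0.23, 0.24, 0.25, 0.26, 0.27, 0.28, 0.29, 0.3 , 0.31]))
```

View pics/s3.png

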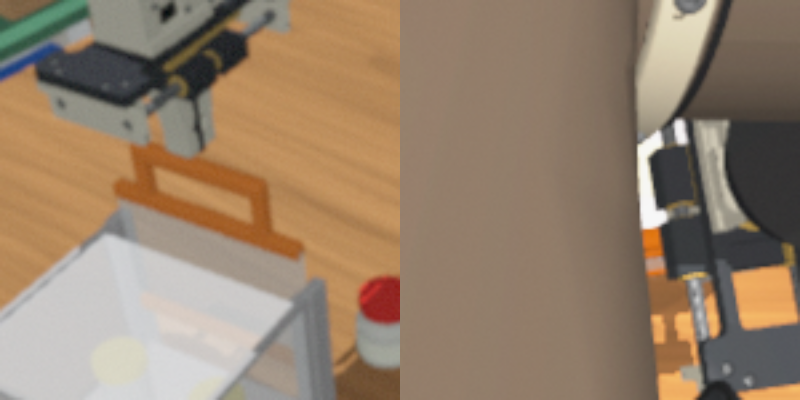

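```bash
python3 - <<'E'
from h import *
im,d=arm.grab_frame("scene")
for v in range(106,142,3):
  for u in (156,160,164):
    m=np.zeros(d.shape,bool); m[v,u]=1; P=cloud(m,d,"scene"); print((u,v),im[v,u],P[0] if len(P) else None,end=" | ")
  print()
print(arm.get_state())
E
```

```text
(156, 106) [98 95 85] [ 0.5466 -0.1818  0.3207] | (160, 106) [52 54 51] [ 0.557  -0.1585  0.3343] | (164, 106) [86 87 80] [ 0.5239 -0.1853  0.308 ] | 
(156, 109) [135 135 124] [ 0.5489 -0.1806  0.3157] | (160, 109) [130 131 120] [ 0.5373 -0.1829  0.3089] | (164, 109) [106 104  97] [ 0.5236 -0.1871  0.3004] | 
(156, 112) [141 140 130] [ 0.5471 -0.1843  0.3068] | (160, 112) [136 136 126] [ 0.5373 -0.1844  0.3017] | (164, 112) [83 84 78] [ 0.5253 -0.1866  0.2946] | 
(156, 115) [139 140 129] [ 0.5461 -0.1871  0.2984] | (160, 115) [133 133 123] [ 0.5388 -0.1841  0.2957] | (164, 115) [66 68 59] [ 0.5281 -0.1849  0.2898] | 
(156, 118) [141 141 130] [ 0.5451 -0.1899  0.29  ] | (160, 118) [132 135 124] [ 0.5413 -0.1827  0.2907] | (164, 118) [44 48 45] [ 0.5294 -0.1848  0.2835] | 
(156, 121) [144 143 133] [ 0.544  -0.1929  0.2813] | (160, 121) [135 136 127] [ 0.543  -0.1823  0.2848] | (164, 121) [83 84 77] [ 0.5306 -0.1849  0.2771] | 
(156, 124) [144 142 133] [ 0.544  -0.1945  0.2736] | (160, 124) [140 141 129] [ 0.5419 -0.1851  0.2761] | (164, 124) [112 115 106] [ 0.5335 -0.1831  0.2722] | 
(
[... 548 characters left out ...]
114  64] [ 0.3184 -0.4582  0.0014] | (164, 136) [156  90  35] [ 0.5359 -0.1865  0.2429] | 
(156, 139) [192 147  98] [ 0.337  -0.4566  0.0021] | (160, 139) [196 148  97] [ 0.3316 -0.4448  0.0038] | (164, 139) [190 142  92] [ 0.323  -0.4371  0.002 ] | 
{'t': 4.825, 'q': array([-0.0082,  0.1544, -0.1812,  0.    , -1.2353,  0.139 ]), 'qd': array([-0.0012, -0.0013,  0.0012, -0.0017, -0.0032,  0.0011]), 'joint_efforts': array([ -0.    , -42.1505,  29.4821,   7.018 ,   0.0471,   0.    ]), 'eef_pos': array([ 0.5286, -0.1962,  0.2274]), 'ee_rot': array([-3.1416, -0.    , -1.44  ]), 'force': array([ 0.1658, -0.6996,  0.5647]), 'moment': array([0.028 , 0.1371, 0.0016]), 'width': 0.00040769793138418483}
```

By depth, the fingertips end at z≈0.265, while the state reports a TCP z of 0.227. The cameras put the bench at 0, so the reported TCP z reads about 37 mm low; x and y agree. I'll trust vision: open, go down about 37 mm, and check.

Request:
drive_tool(
  targets=[
    [0,0,0,0,0,0],
    [0,0,0,0,0,0],
    [0,0,0,0,0,0],
    [0,0,0,0,0,0],
    [0,0,0,0,0,0],
  ],
  claw=1,
)

```text
t: 5.45
eef_pos: [0.5286, -0.1961, 0.2273]
ee_rot: [3.142, 0.0, -1.44]
force: [0.0, -0.2, -0.2]
width: 0.0448
```

Request:
drive_tool(
  targets=[
    [0,0,0,0,0,0],
    [0,0,0,0,0,0],
    [0,0,-0.3,0,0,0],
    [0,0,-0.3,0,0,0],
    [0,0,-0.3,0,0,0],
  ],
)

```text
t: 6.08
eef_pos: [0.5283, -0.1961, 0.19]
ee_rot: [3.141, 0.0, -1.44]
force: [-0.6, 1.3, 0.1]
width: 0.0868
```

```bash
python3 - <<'E'
from h import *
im,d=arm.grab_frame("scene"); cv2.imwrite("pics/s4.png",cv2.resize(im[70:220,90:240,::-1],(500,500)))
m=np.zeros(d.shape,bool); m[80:190,120:200]=1
sat=cv2.cvtColor(im,cv2.COLOR_RGB2HSV)[...,1]<60
P=cloud(m&sat,d,"scene"); P=P[(P[:,2]>.21)&(abs(P[:,0]-.53)<.09)&(abs(P[:,1]+.195)<.03)]
for n,Q in(("near",P[P[:,0]>.54]),("far",P[P[:,0]<.52])): print(n,len(Q),np.percentile(Q,[2,50,98],axis=0) if len(Q) else "")
E
```

```text
near 1412 [[ 0.5433 -0.2088  0.2351]
 [ 0.5793 -0.1796  0.3365]
 [ 0.6186 -0.1655  0.3852]]
far 848 [[ 0.4428 -0.2152  0.2339]
 [ 0.479  -0.1797  0.3148]
 [ 0.5174 -0.1658  0.3546]]
```

View pics/s4.png

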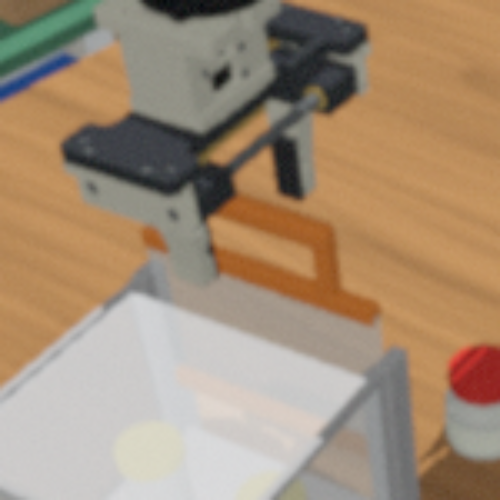

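The fingertips are now at about z=0.228 with the bar between them: near finger at crop (195,250), far finger at (293,165). Closing.

Request:
drive_tool(
  targets=[
    [0,0,0,0,0,0],
    [0,0,0,0,0,0],
    [0,0,0,0,0,0],
    [0,0,0,0,0,0],
    [0,0,0,0,0,0],
  ],
  claw=0,
)

```text
t: 6.75
eef_pos: [0.5287, -0.1962, 0.1915]
ee_rot: [-3.141, -0.0, -1.44]
force: [0.2, -0.1, -0.4]
width: 0.0435
```

Request:
drive_tool(
  targets=[
    [0,0,0,0,0,0],
    [0,0,0,0,0,0],
    [0,0,0,0,0,0],
    [0,0,0,0,0,0],
  ],
)

```text
t: 7.25
eef_pos: [0.5301, -0.196, 0.1914]
ee_rot: [-3.139, -0.0, -1.44]
force: [5.3, 0.1, -3.6]
width: 0.0138
```

Gripped at 13.8 mm, which matches the bar. The sash has about 44 mm to go down.

Request:
drive_tool(
  targets=[
    [0.03,0,-0.25,0,0,0],
    [0,0,-0.25,0,0,0],
    [0,0,-0.25,0,0,0],
    [0,0,-0.2,0,0,0],
    [0,0,0,0,0,0],
  ],
)

```text
t: 7.88
eef_pos: [0.53, -0.196, 0.1518]
ee_rot: [3.141, 0.001, -1.44]
force: [6.0, -0.2, -8.6]
width: 0.0136
```

Request:
drive_tool(
  targets=[
    [0,0,-0.1,0,0,0],
    [0,0,-0.05,0,0,0],
    [0,0,0,0,0,0],
  ],
)

```text
t: 8.25
eef_pos: [0.5301, -0.196, 0.1477]
ee_rot: [-3.141, -0.0, -1.44]
force: [1.6, 3.8, 4.5]
width: 0.0135
```

```bash
cat > z.py <<'E'
from h import *
for c in("scene","top"):
    i,d=arm.grab_frame(c); hsv=cv2.cvtColor(i,cv2.COLOR_RGB2HSV)
    for n,lo,hi,x,y in(("orange",(8,170,100),(18,255,255),.53,-.195),("blue",(105,150,60),(125,255,255),.605,.206)):
        P=cloud(cv2.inRange(hsv,lo,hi)>0,d,c); P=P[(abs(P[:,0]-x)<.05)&(abs(P[:,1]-y)<.08)&(P[:,2]>.14)]
        print(c,n,len(P),"bar top z",np.percentile(P[:,2],97) if len(P) else "")
    for t in("orange_handle","blue_handle","bottle","jar"):
        for r in arm.landmark_of(t,c)[:1]: print("  ",t,W(r["point"],c),r["score"])
E
python3 z.py
```

```text
scene orange 526 bar top z 0.20992588279464156
scene blue 1503 bar top z 0.254050542133329
   orange_handle [ 0.5291 -0.1952  0.2038] 0.73
   blue_handle [0.607  0.2051 0.245 ] 0.8
   bottle [0.4221 0.1225 0.0037] 0.74
   jar [ 0.4098 -0.1077 -0.0009] 0.79
top orange 262 bar top z 0.25479385006648
top blue 783 bar top z 0.2530984979801112
   orange_handle [ 0.5289 -0.1955  0.1986] 0.9
   blue_handle [0.604  0.2094 0.245 ] 0.67
```

The orange bar's centre is now at about 0.202, so the sash is shut. I'll nudge it slightly, then release and go to blue.

Request:
drive_tool(
  targets=[
    [0,0,-0.06,0,0,0],
    [0,0,0,0,0,0],
  ],
)

```text
t: 9.0
eef_pos: [0.5302, -0.1961, 0.1476]
ee_rot: [-3.14, -0.001, -1.439]
force: [-6.0, 8.5, 21.5]
width: 0.0139
```

Request:
drive_tool(
  targets=[
    [0,0,0.05,0,0,0],
    [0,0,0,0,0,0],
    [0,0,0,0,0,0],
    [0,0,0,0,0,0],
    [0,0,0,0,0,0],
  ],
  claw=1,
)

```text
t: 9.62
eef_pos: [0.5297, -0.1963, 0.1467]
ee_rot: [3.141, 0.0, -1.44]
force: [0.1, -0.0, -1.0]
width: 0.0582
```

Request:
drive_tool(
  targets=[
    [0,0,0.4,0,0,0],
    [0,0,0.7,0,0,0],
    [0,0,0.9,0,0,0],
    [0,0,1,0,0,0],
    [0,0,0,0,0,0],
  ],
)

```text
t: 10.25
eef_pos: [0.5318, -0.1968, 0.2719]
ee_rot: [-3.134, -0.002, -1.44]
force: [-0.1, 0.2, -0.4]
width: 0.088
```

The stop is confirmed: 21 N with no movement. Going to blue.

Request:
drive_tool(
  targets=[
    [0.19,1,0.1,0,0,-0.32],
    [0.19,1,0.1,0,0,-0.32],
    [0.19,1,0,0,0,-0.32],
    [0.19,1,0,0,0,-0.32],
    [0.19,1,0,0,0,-0.32],
  ],
)

```text
t: 10.88
eef_pos: [0.5678, 0.0051, 0.2755]
ee_rot: [-3.141, 0.0, -1.609]
force: [0.8, 0.5, -0.8]
width: 0.0878
```

Request:
drive_tool(
  targets=[
    [0.19,1,0,0,0,-0.32],
    [0.19,1,0,0,0,-0.32],
    [0.19,1,0,0,0,-0.32],
    [0.19,1,0,0,0,-0.32],
    [0.19,1,0,0,0,-0.32],
  ],
)

```text
t: 11.5
eef_pos: [0.6058, 0.2051, 0.2753]
ee_rot: [-3.142, -0.0, -1.776]
force: [0.3, 0.1, 0.8]
width: 0.0873
```

Request:
drive_tool(
  targets=[
    [0,0,0,0,0,0],
    [0,0,0,0,0,0],
  ],
)

```text
t: 11.75
eef_pos: [0.6056, 0.2037, 0.2749]
ee_rot: [3.141, -0.0, -1.774]
force: [0.2, -0.2, -0.3]
width: 0.0875
```

Request:
drive_tool(
  targets=[
    [0,0.05,-0.6,0,0,0],
    [0,0,-0.6,0,0,0],
    [0,0,-0.5,0,0,0],
    [0,0,-0.45,0,0,0],
    [0,0,0,0,0,0],
  ],
)

```text
t: 12.38
eef_pos: [0.6051, 0.2048, 0.1878]
ee_rot: [3.14, -0.002, -1.776]
force: [0.4, 0.2, 0.3]
width: 0.0874
```

```bash
python3 - <<'E'
from h import *
im,d=arm.grab_frame("scene"); cv2.imwrite("pics/s5.png",cv2.resize(im[120:320,220:420,::-1],(500,500)))
sat=cv2.cvtColor(im,cv2.COLOR_RGB2HSV)[...,1]<60
P=cloud(sat,d,"scene"); P=P[(P[:,2]>.215)&(abs(P[:,0]-.606)<.09)&(abs(P[:,1]-.206)<.03)]
for n,Q in(("near",P[P[:,0]>.62]),("far",P[P[:,0]<.59])): print(n,len(Q),np.percentile(Q,[2,50,98],axis=0) if len(Q) else "")
E
```

```text
near 11649 [[0.6309 0.1779 0.3034]
 [0.6509 0.2111 0.4835]
 [0.6913 0.235  0.6145]]
far 397 [[0.5195 0.2099 0.2282]
 [0.5593 0.227  0.302 ]
 [0.5873 0.2357 0.3332]]
```

View pics/s5.png

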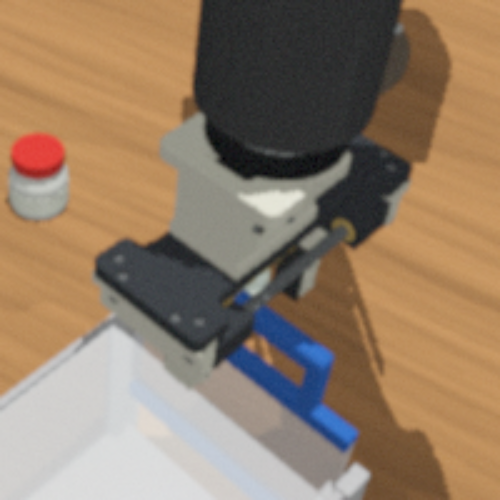

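The gripper straddles the blue bar: near finger at about (190,365), bar running from (250,310) to (330,355), far finger at (300,275) with its tip at about z=0.228. Closing.

Request:
drive_tool(
  targets=[
    [0,0,0,0,0,0],
    [0,0,0,0,0,0],
    [0,0,0,0,0,0],
    [0,0,0,0,0,0],
    [0,0,0,0,0,0],
  ],
  claw=0,
  newtons=45,
)

```text
t: 13.05
eef_pos: [0.6058, 0.2059, 0.189]
ee_rot: [-3.142, 0.0, -1.775]
force: [0.0, 0.9, 0.2]
width: 0.0433
```

Request:
drive_tool(
  targets=[
    [0,0,0,0,0,0],
    [0,0,0,0,0,0],
    [0,0,0,0,0,0],
    [0,0,0,0,0,0],
  ],
)

```text
t: 13.55
eef_pos: [0.6041, 0.2061, 0.1884]
ee_rot: [3.139, -0.001, -1.775]
force: [-6.0, 2.3, 1.4]
width: 0.0137
```

Request:
drive_tool(
  targets=[
    [-0.03,0,0.2,0,0,0],
    [0,0,0.35,0,0,0],
    [0,0,0.35,0,0,0],
    [0,0,0.35,0,0,0],
    [0,0,0.25,0,0,0],
  ],
)

```text
t: 14.18
eef_pos: [0.6042, 0.2061, 0.2498]
ee_rot: [3.141, 0.0, -1.775]
force: [0.2, 4.6, -10.4]
width: 0.0134
```

Request:
drive_tool(
  targets=[
    [0,0,0.1,0,0,0],
    [0,0,0.05,0,0,0],
    [0,0,0,0,0,0],
  ],
)

```text
t: 14.55
eef_pos: [0.6042, 0.2061, 0.2551]
ee_rot: [3.141, 0.0, -1.775]
force: [-2.7, 4.7, -6.4]
width: 0.0135
```

```bash
python3 z.py
```

```text
scene orange 855 bar top z 0.21031518810566624
scene blue 1368 bar top z 0.3195283761966944
   blue_handle [0.6052 0.2076 0.3121] 0.84
top orange 743 bar top z 0.2100649505502373
top blue 777 bar top z 0.31899945449418565
   orange_handle [ 0.5311 -0.1953  0.197 ] 0.92
   bottle [ 0.4268  0.1255 -0.0015] 0.58
   jar [ 0.4059 -0.107  -0.0014] 0.81
```

The blue bar's centre is at about 0.311, its top stop. I'll release and retreat straight up.

Request:
drive_tool(
  targets=[
    [0,0,0,0,0,0],
    [0,0,0,0,0,0],
    [0,0,0,0,0,0],
    [0,0,0,0,0,0],
    [0,0,0,0,0,0],
  ],
  claw=1,
)

```text
t: 15.68
eef_pos: [0.6048, 0.2057, 0.2551]
ee_rot: [-3.141, 0.0, -1.775]
force: [0.4, 0.2, -0.1]
width: 0.0584
```

Request:
drive_tool(
  targets=[
    [0,0,0.3,0,0,0],
    [0,0,0.6,0,0,0],
    [0,0,0.8,0,0,0],
    [0,0,0.8,0,0,0],
    [0,0,0,0,0,0],
  ],
)

```text
t: 16.3
eef_pos: [0.6059, 0.2061, 0.3591]
ee_rot: [-3.137, 0.004, -1.775]
force: [0.4, -0.4, -0.4]
width: 0.0878
```

```bash
python3 z.py; python3 - <<'E'
from h import *
im,d=arm.grab_frame("scene"); cv2.imwrite("pics/s6.png",im[:,:,::-1]); print(arm.get_state()["eef_pos"],arm.get_state()["force"])
E
```

```text
scene orange 883 bar top z 0.21046337665649328
scene blue 2235 bar top z 0.31985931148588226
   orange_handle [ 0.5285 -0.1967  0.2014] 0.62
   blue_handle [0.6067 0.2092 0.3099] 0.6
   jar [ 0.4094 -0.1085 -0.0014] 0.58
top orange 744 bar top z 0.2097465919543134
top blue 1531 bar top z 0.3191178635723591
   orange_handle [ 0.5305 -0.2     0.1969] 0.58
   blue_handle [0.6079 0.2112 0.31  ] 0.72
   bottle [ 0.4278  0.1299 -0.0046] 0.81
   jar [ 0.4057 -0.1074 -0.0026] 0.84
[0.6046 0.2058 0.3547] [ 0.0195  0.3211 -0.6511]
```

View pics/s6.png

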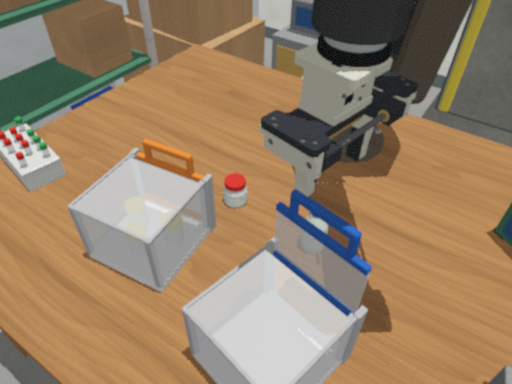

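The orange sash is shut (bar at (168,155)) and the blue sash is fully up (bar at (320,225)). The jar at (235,190) and the bottle behind the blue sash are unmoved, and the gripper is clear above. Handing in.

```bash
python3 -c "from station import arm; print(arm.job_done())"
```

```text
the job is handed in; nothing more can be done
None
```

I pulled the orange-handled sash down until it was shut and raised the blue-handled sash to its top, each gripped by its bar. I then released, backed the gripper straight up and handed the job in at about 16.5 s.

**Last checks:**
- **Orange sash:** bar centre at about 0.202 m (0.201 m is shut). It also held against a 21 N push with no movement.
- **Blue sash:** bar centre at about 0.311 m, its top stop.
- **Bottle and jar:** both are standing. The jar's position is within a few mm of its first reading. The bottle readings differ by about 1 cm, but they come from different cameras, and the arm never went near it.
- **Robot:** clear of everything, with wrist force near zero.

**What failed or disagreed:**
- **First grasp:** the first grasp on orange closed on air. The depth images showed the fingertips about 37 mm higher than the reported TCP z, while x and y agreed. I relied on the cameras and lowered all later grasps by that amount. Both then closed on the bar at about 14 mm.
- **Outlier reading:** one top-camera reading of the orange bar gave 0.255 m while the arm was blocking the view. Once the view was clear, both cameras agreed on 0.210 m for the bar's top.

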